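# Clip the vial carousel onto its turntable spindle

### The job

Press the vial carousel fully down on the turntable's spindle, then take the orange-handled spring clip and push it sideways into the groove that has come free just above the hub, until it snaps fully home round the spindle. The drive is delicate: use only as much force as it takes, and never lean on the turntable with more than about 35 N (3.5 kg), neither with the fingers nor through the clip. Let go of the clip and leave the tape roll, the loose vial and the marker where they are.

Things in the scene. Friction and masses are not known exactly. Their poses are not given: they have to be found in the camera images.
- turntable: Vial turntable, fixed: white motor base 150x150x44 mm, a red rocker on its front; a vertical steel spindle 16 mm in diameter rises from its middle through the blue hub (60 mm in diameter) of a white carousel (140 mm) with four capped vials, their tops 8 mm below the hub's flat top, 35 to 59 mm from the axis. Nothing turns. Origin: on the spindle's axis at table height; z up.
- spindle_axis (a point): On the spindle's axis, 130 mm above the table: nominal height of the hub's flat top face when the carousel is fully down. The column with spindle, groove and seat is adjustable and as a whole stands up to 12 mm higher or lower than nominal; that offset is not measured, it must be felt. The spindle's end stands 30 mm above the seated hub's top.
- spindle_foot (a point): On the axis, at the top of the motor base (44 mm above the table). The spindle's groove, 12 mm in diameter and 7 mm tall, reaches from 1 mm below to 6 mm above the seated hub's top face; the hub covers it until the carousel is down. A clip lying on the seated hub's top face is level with the groove.
- carousel (a joint): Height of the carousel above its seat (m): 0 fully down, 0.016 highest; starts 0.007 to 0.014. It slides straight down under a push of about 5 N (dry friction) and stays where it is left, until it meets its hard seat. Press on the hub's flat top beside the spindle (ring of radius 8 to 29 mm), e.g. with both fingers astride the spindle.
- clip: Loose spring clip, 35 g, flat on the table: two sprung steel wire legs (4 mm wire, z = 0 to 4 mm, fork 26 mm wide) in an orange upright handle. Origin: on its underside at the centre of the seat between the legs, where the spindle's axis passes when home. x points from the handle to the open mouth (leg tips at x = +13 mm), z up.
- clip_mouth (a point): Middle of the clip's mouth, 6 mm ahead of its origin: 8 mm wide between the noses, flaring to 16 mm at the leg tips. Pushed level along its x onto the groove, the noses touch some 11 mm before home, spreading them takes 6 to 12 N, they snap past 6 mm before home, then the handle's root meets the spindle, a hard stop. Off the groove it jams: legs cannot spread over 16 mm.
- clip_grip (a point): Where to grip the clip's orange handle: 26 mm behind its origin, 22 mm above its underside. The handle is 11 mm thick (along the clip's y), 20 mm long (x) and 28 mm tall from the underside; grip it across y from above, so that the fingertips stay above the underside.
- tape_roll: Beige roll of tape lying flat, 54 mm in diameter, 19 mm tall; origin under its centre. A bystander.
- vial_9: Loose vial with a white cap, 23 mm in diameter, 59 mm tall, upright on the table; origin under its centre. A bystander.
- marker_black: Black-capped white marker lying on the table, 135 mm long (along its y), 14 mm thick; origin under its middle. A bystander.
Not all that is in view belongs to the job. Leave any purple look-alike of the clip alone.

How it is judged:
By the outcome, as a careful person would: the job done as asked, in the order asked, and still so for the second after the job is handed in, with the robot touching nothing.
It also fails if it takes over 66 s, if anything falls off the work surface, if the arm or the gripper's body presses on something with over 40 N, if the wrist force passes 120 N, or if a joint passes its speed limit or range.

### The arm

A 6-joint arm with a two-finger parallel gripper is mounted at the origin on a cart in front of the work surface, level with it; the furniture and walls round the work are solid. World frame = base frame: x ahead of the robot, y to its left, z up, the work surface at z = 0. Lengths are in m, angles in rad, forces in N, time in s.
With the tool pointing down it reaches from about 0.3 to 0.775 m from the base axis. Payload 14.6 kg.
Tool frame: the origin (TCP) lies at the very end of the fingers, on their centre line; the grasp point (between the pads) lies 19 mm behind it; z points along the fingers, y is the line along which they close (so a half turn about z gives the same grasp; the last joint's range is limited). The gripper opens to 94 mm and grips with 3 to 60 N. Pads are 16 mm wide; open, the fingers measure 119 mm over their backs; the gripper's body (75 mm by 177 mm) begins 78 mm behind the grasp point.
Start: joints at [-1.39, 0.3, 1.521, -0, 1.321, -0.067], TCP at [0.135, -0.533, 0.205] pointing down, gripper open.
Joint ranges: [-3.03, 3.03], [-0.79, 2.21], [0.23, 2.52], [-1.04, 4.18], [0, 3.07], [-2.55, 2.55]. Speed limits (rad/s): [2.22, 2.22, 2.57, 3.14, 3.14, 3.14].

### API

Orientations are given as [roll, pitch, yaw] about the fixed x, y, z axes, in that order (R = Rz(yaw) Ry(pitch) Rx(roll)).
In Python, from station import ctrl gives the robot as it stands.
- The arm moves only by the tool move_arm, never from a script. Its argument "increments" is a list of rows, each a list of 7 numbers: the opening, from 0 (shut) to 1 (fully open), then the shift along the tool's x, y, z in units of 50 mm (1.0 is 50 mm), then the turn, a rotation vector about the tool's x, y, z in rad. In form: [[claw, tx, ty, tz, rx, ry, rz], ...]. A call has 1 to 20 rows; each row shifts and turns the commanded pose from where the row before left it, along the tool's axes as they then stand; what a row does not reach is not made up. A row lasts 1/10 s, in which the tool goes at most 50 mm and 8.59 degrees, less where a joint would pass 70% of its speed; a pose out of reach is approached as far as the arm can. A call is refused whole if a number of a shift passes 1 or a number of a turn 0.15, either way. A call with a gripper value outside its range is refused whole. The fingers move at their own pace and stop on an object; "force" is the grip in N (left out, the last holds). Time passes only in rows, so rows that do not move let the fingers close. It gives the time, the measured TCP pose, the force, the opening and the grip force at its end, in the units of the state.
- ctrl.get_obs(): the state, without advancing time (a new reading comes with each control period).
- ctrl.camera(name): name is "side" or "top"; returns a dict with "color" (480x640x3 uint8, blue, green, red), "K" (3x3 intrinsics, pixels), "pose" (4x4, takes a point from camera to world coordinates). Camera axes: x right, y down, z forward; pixel columns grow to the right and rows downward; lengths in m; the calibration is good to about 2 mm. A picture is of the moment at which its call begins. There is no depth.
- ctrl.hand_in(): hands the job in; it is judged then, once.
Trained networks look in a picture, given as the dict that the camera call returned (one of the last four; its "shot" number tells which), for a name from the list of things; names that differ only in an ending like _2 or _b are one class to them, and where a whole thing is asked for, a point or a joint stands for the part that bears it (a point fixed in the world has none). Each returns a list of dicts, best first, with "conf" (0 to 1); they miss things now and then, are a little off and sometimes report something else, mostly with a low value. They report only what shows in the picture. A call takes as long as a camera call. They do not tell look-alikes from the thing itself.
- ctrl.cut_out(name, picture): "mask" (480x640 bool, what is visible of it) and "centre" ([row, column] in pixels, amid what is visible of it).
The state is a dict: "time_s": time; "qpos": joint angles; "joint_vel": joint speeds; "tau": joint torques, N m; "ee_pos": TCP position; "eef_rot": TCP orientation; "force": force on the tool from outside, world axes, zero at the start; "moment": the same for the moment, N m; "grip_width": finger opening in m; "grip_force": force on a finger pad.
Only numpy, scipy, OpenCV 4.12 (cv2) and the standard library are available. Lean on these libraries where they do the work, as an engineer would, in place of code of your own. Each camera call takes 0.05 s, during which the arm holds its last target. There are 200 camera calls.

## Working session

There is one attempt and no reset: what is moved stays moved. The work goes in short steps, Python scripts to look and compute and a tool call to move; the robot and the scene stay as the last step left them, time stands still between calls to the robot, and variables do not carry over. Pictures are saved under pics/ and viewed, at most 10 in all, crops included, and the job is handed in when it is done.

Besides the shell and the picture viewer there is one more tool, called after "Request:" as name(argument=value, ...), one argument or row to a line, values as JSON. move_arm: Moves the arm, as the interface text tells. Its arguments: {"type":"object","properties":{"increments":{"type":"array","items":{"type":"array","items":{"type":"number"}}},"force":{"type":"number"}},"required":["increments"]}

```bash
mkdir -p pics; cat > h.py <<'E'
import numpy as np, cv2
from station import ctrl
def ray(c,px):
    d=np.linalg.inv(c["K"])@[px[1],px[0],1.]; P=np.array(c["pose"]); return P[:3,3],P[:3,:3]@d
def atz(c,px,z):
    o,d=ray(c,px); return o+d*(z-o[2])/d[2]
def proj(c,p):
    P=np.array(c["pose"]); q=P[:3,:3].T@(np.array(p)-P[:3,3]); q=np.array(c["K"])@q; return (q[:2]/q[2])[::-1]
E
python3 - <<'E'
from h import *
np.set_printoptions(precision=4,suppress=True)
print(ctrl.get_obs())
for n in("top","side"):
    c=ctrl.camera(n); cv2.imwrite(f"pics/{n}0.png",c["color"]); print(n,c["K"],c["pose"])
    for t in("turntable","carousel","clip","tape_roll","vial_9","marker_black"):
        for r in ctrl.cut_out(t,c): print(t,round(r["conf"],2),r["centre"],int(r["mask"].sum()),atz(c,r["centre"],0.01))
E
```

```text
{'time_s': 0.0, 'qpos': array([-1.3896,  0.3005,  1.5216,  0.    ,  1.3207, -0.0666]), 'joint_vel': array([ 0.0001,  0.0005,  0.0009, -0.0001,  0.0012,  0.0008]), 'tau': array([  0.0026, -53.1801, -35.2732,   0.0709,   0.0245,  -0.0001]), 'ee_pos': array([ 0.1349, -0.5329,  0.2049]), 'eef_rot': array([-3.1404, -0.0001,  0.2478]), 'force': array([0.1938, 0.0081, 0.1942]), 'moment': array([-0.0623,  0.0138, -0.0089]), 'grip_force': 0.0, 'grip_width': 0.09388014341023702}
top [[458.7749   0.     314.1105]
 [  0.     458.7749 231.3827]
 [  0.       0.       1.    ]] [[-0.0116 -0.9992  0.0374  0.4773]
 [-0.9999  0.0118  0.0038 -0.0916]
 [-0.0043 -0.0374 -0.9993  1.0633]
 [ 0.      0.      0.      1.    ]]
turntable 0.96 [209.7, 246.3] 4821 [0.5686 0.068  0.01  ]
carousel 0.83 [205.8, 240.8] 3574 [0.5777 0.0806 0.01  ]
carousel 0.64 [270.1, 430.0] 137 [ 0.425  -0.3517  0.01  ]
clip 0.7 [294.9, 457.2] 83 [ 0.3679 -0.4125  0.01  ]
tape_roll 0.59 [280.0, 197.1] 469 [0.4085 0.1817 0.01  ]
vial_9 0.56 [213.7, 188.7] 158 [0.5609 0.2008 0.01  ]
marker_black 0.61 [167.5, 381.7] 302 [ 0.6625 -0.2453  0.01  ]
marker_black 0.54 [217.4, 190.6] 145 [0.5524 0.1964 0.01  ]
side [[433.0519   0.     316.9194]
 [  0.     433.0519 245.0165]
 [  0.       0.       1.    ]] [[ 0.9313 -0.1651  0.3248  0.2372]
 [-0.3642 -0.4012  0.8405 -0.8288]
 [-0.0085 -0.901  -0.4338  0.4944]
 [ 0.      0.      0.      1.    ]]
turntable 0.84 [240.8, 313.0] 4100 [0.5997 0.1376 0.01  ]
carousel 0.9 [222.4, 312.4] 2106 [0.6427 0.2553 0.01  ]
clip 0.64 [421.8, 296.2] 460 [ 0.3659 -0.4091  0.01  ]
tape_roll 0.85 [246.7, 239.2] 286 [0.4117 0.1765 0.01  ]
marker_black 0.71 [316.1, 414.7] 361 [ 0.6588 -0.2541  0.01  ]
```

View pics/top0.png

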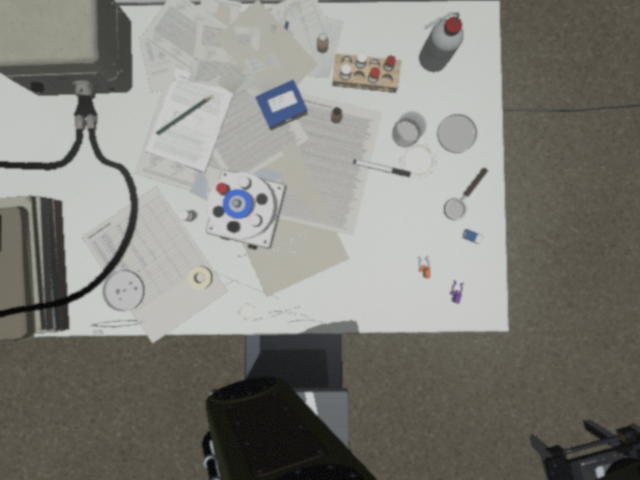

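View pics/side0.png

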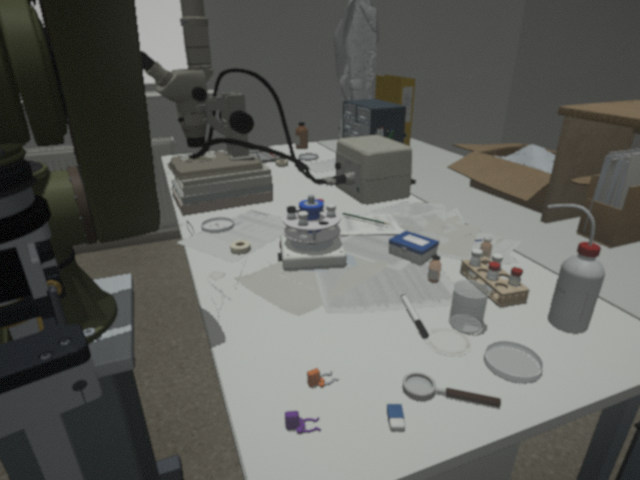

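```bash
cat > m.py <<'E'
from h import *
np.set_printoptions(precision=4,suppress=True)
t=ctrl.camera("top"); s=ctrl.camera("side")
a=cv2.resize(t["color"][245:310,400:480],None,fx=5,fy=5,interpolation=3)
b=cv2.resize(s["color"][360:440,270:350],None,fx=5,fy=5,interpolation=3)
c=cv2.resize(t["color"][165:255,200:290],(400,400),interpolation=3)
d=cv2.resize(s["color"][185:275,267:357],(400,400),interpolation=3)
out=np.zeros((800,800,3),np.uint8)[:600*0+800]
out=np.zeros((800,800,3),np.uint8)
out[:325,:400]=a; out[:400,400:]=b; out[400:,:400]=c; out[400:,400:]=d
cv2.imwrite("pics/crop.png",cv2.resize(out,(600,600)))
for n,c in(("top",t),("side",s)):
    h=cv2.cvtColor(c["color"],cv2.COLOR_BGR2HSV)
    for nm,lo,hi in(("orange",(5,150,90),(16,255,255)),("blue",(105,170,100),(125,255,255))):
        m=cv2.inRange(h,lo,hi); k,l,st,ce=cv2.connectedComponentsWithStats(m)
        for i in range(1,k):
            if st[i,4]>25: print(n,nm,st[i],ce[i][::-1], [atz(c,ce[i][::-1],z) for z in(0,.028,.13,.14)])
E
python3 m.py
```

```text
(no output)
```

View pics/crop.png

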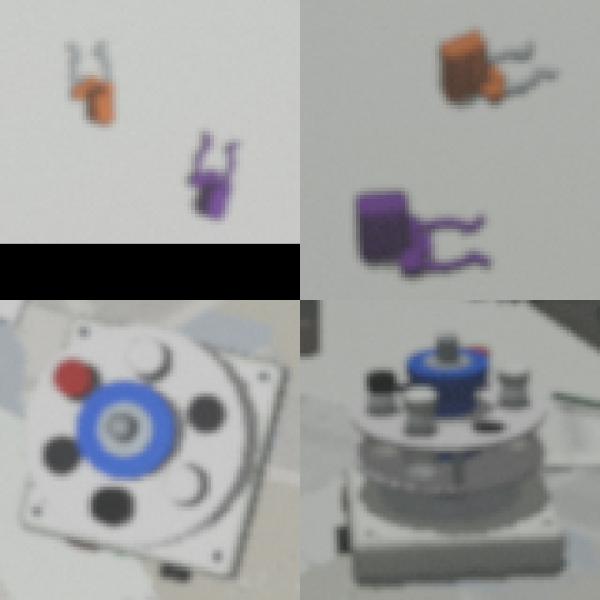

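```bash
cat > m.py <<'E'
from h import *
from scipy.optimize import minimize, least_squares
np.set_printoptions(precision=4,suppress=True)
t=ctrl.camera("top"); s=ctrl.camera("side")
# spindle tip
def tri(pa,pb):
    r=least_squares(lambda p:np.r_[proj(t,p)-pa,proj(s,p)-pb],[.56,.06,.15]); return r.x,r.fun
print("tip",tri((203.1,236.9),(196.1,311.1)))
obs=[];win=[(255,285,410,440),(363,395,298,335)]
for c,(r0,r1,c0,c1) in zip((t,s),win):
    q=c["color"][r0:r1,c0:c1].astype(float); sat=(q.max(2)-q.min(2))/q.max(2)
    print("satmax",sat.max()); obs.append(np.clip(sat/np.percentile(sat,98.5),0,1)*(sat>.2))
def box(a,b,c,d,e,f): return [(x,y,z) for x in(a,b) for y in(c,d) for z in(e,f)]
def cost(p,root=(-16,-8,9,8)):
    C,S=np.cos(p[2]),np.sin(p[2]); e=0
    for c,o,(r0,r1,c0,c1) in zip((t,s),obs,win):
        m=np.zeros(((r1-r0)*8,(c1-c0)*8),np.uint8)
        for B in(box(-36,-16,-5.5,5.5,0,28),box(root[0],root[1],-root[2],root[2],0,root[3])):
            pts=np.array([proj(c,(p[0]+(C*x-S*y)/1e3,p[1]+(S*x+C*y)/1e3,z/1e3)) for x,y,z in B])
            pts=((pts-[r0,c0]+.5)*8)[:,::-1]
            cv2.fillConvexPoly(m,cv2.convexHull(np.round(pts).astype(np.int32)),255)
        m=cv2.GaussianBlur(m,(0,0),6); e+=((cv2.resize(m,(c1-c0,r1-r0),interpolation=cv2.INTER_AREA)/255-o)**2).sum()
    return e
best=None
for y in(-.3,0,.3):
  for root in((-16,-8,13,8),(-16,-8,9,8),(-16,-6,11,6)):
    r=minimize(cost,[.432,-.346,y],args=(root,),method="Nelder-Mead",options=dict(initial_simplex=[[.432,-.346,y],[.442,-.346,y],[.432,-.336,y],[.432,-.346,y+.25]],xatol=1e-4,fatol=1e-3)); print(root,r.x,r.fun)
    if best is None or r.fun<best.fun: best=r
x,y,w=best.x
for c,n in((t,"top"),(s,"side")):
    print(n,"tips",[proj(c,(x+.013*np.cos(w)-k*np.sin(w),y+.013*np.sin(w)+k*np.cos(w),.002)) for k in(.01,-.01)])
E
python3 m.py
```

```text
tip (array([0.5687, 0.0634, 0.162 ]), array([ 0.0072, -0.0025, -0.0005,  0.0089]))
satmax 0.581151832460733
satmax 0.5759493670886076
(-16, -8, 13, 8) [ 0.443  -0.3464 -0.2499] 120.32823485123805
(-16, -8, 9, 8) [ 0.4426 -0.3481 -0.3278] 95.67607656146953
(-16, -6, 11, 6) [ 0.4418 -0.3472 -0.3272] 120.01559000260872
(-16, -8, 13, 8) [ 0.443  -0.3438 -0.14  ] 122.17136542383724
(-16, -8, 9, 8) [ 0.4429 -0.345  -0.1838] 100.39890394183979
(-16, -6, 11, 6) [ 0.4422 -0.3447 -0.1818] 122.84394210301636
(-16, -8, 13, 8) [ 0.4429 -0.3355  0.2355] 117.7254226761387
(-16, -8, 9, 8) [ 0.4421 -0.3323  0.3916] 98.76992439654624
(-16, -6, 11, 6) [ 0.4407 -0.3337  0.3704] 115.48063071529577
top tips [array([255.6063, 424.9997]), array([258.3052, 433.2711])]
side tips [array([377.4939, 337.4707]), array([386.5733, 338.5952])]
```

```bash
cat > m2.py <<'E'
from h import *
np.set_printoptions(precision=4,suppress=True)
t=ctrl.camera("top"); s=ctrl.camera("side")
for nm,c,pp in(("top",t,[(256.7,418.9),(256.7,426.9),(271.9,426.9)]),("side",s,[(371.7,331.9),(379.5,338),(370.7,313.5)])):
    a,b=[atz(c,p,.002) for p in pp[:2]]; g=atz(c,pp[2],.028); m=(a+b)/2
    print(nm,"tips",a,b,"mid",m,"handle",g,"len",np.linalg.norm((m-g)[:2]),"yaw",np.arctan2(*(m-g)[[1,0]]),"tipyaw",np.arctan2(-(b-a)[0]*-1,-(b-a)[1]))
a=cv2.resize(t["color"][250:282,408:440],(400,400),interpolation=2)
b=cv2.resize(s["color"][362:394,304:344],(500,400),interpolation=2)
def sc(im,r0,c0,k):
    for i in range(0,40,4):
        cv2.putText(im,str(c0+i),(int(i*k),10),0,.35,(0,0,255)); cv2.putText(im,str(r0+i),(0,int(i*k)+10),0,.35,(255,0,0))
        cv2.line(im,(int(i*k),0),(int(i*k),400),(150,150,150),1) if 0 else None
sc(a,250,408,12.5);sc(b,362,304,12.5)
im=np.hstack([a,b]);cv2.imwrite("pics/clip.png",cv2.resize(im,(800,356),interpolation=3))
E
python3 m2.py
```

```text
top tips [ 0.4558 -0.3287  0.002 ] [ 0.4556 -0.3472  0.002 ] mid [ 0.4557 -0.338   0.002 ] handle [ 0.422  -0.3402  0.028 ] len 0.03377174736172341 yaw 0.06668796622093663 tipyaw -0.011559020940349768
side tips [ 0.4551 -0.3273  0.002 ] [ 0.4571 -0.3473  0.002 ] mid [ 0.4561 -0.3373  0.002 ] handle [ 0.418  -0.3411  0.028 ] len 0.03826526072587965 yaw 0.09959078611647366 tipyaw 0.1000197735593101
```

View pics/clip.png

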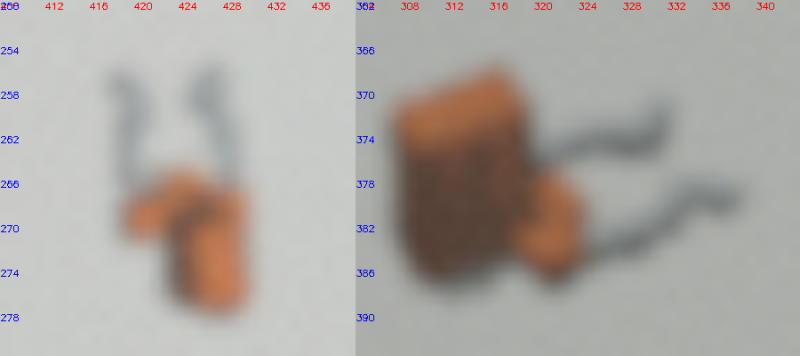

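Request:
move_arm(
  increments=[
    [0.28,0,0,0,0,0,0.084],
    [0.28,0,0,0,0,0,0.084],
    [0.28,0.53,-0.62,0,0,0,0],
    [0.28,0.53,-0.62,0,0,0,0],
    [0.28,0.53,-0.62,0,0,0,0],
    [0.28,0.53,-0.62,0,0,0,0],
    [0.28,0.53,-0.62,0,0,0,0],
    [0.28,0.53,-0.62,0,0,0,0],
    [0.28,0.53,-0.62,0,0,0,0],
    [0.28,0.53,-0.62,0,0,0,0],
    [0.28,0.53,-0.62,0,0,0,0],
    [0.28,0.53,-0.62,0,0,0,0],
    [0.28,0.53,-0.62,0,0,0,0],
    [0.28,0.53,-0.62,0,0,0,0],
    [0.28,0.53,-0.62,0,0,0,0],
    [0.28,0.53,-0.62,0,0,0,0],
    [0.28,0.53,-0.62,0,0,0,0],
    [0.28,0.53,-0.62,0,0,0,0],
    [0.28,0.06,-0.03,0,0,0,0],
    [0.28,0,0,0,0,0,0],
  ],
  force=20,
)

```text
time_s: 3.0
ee_pos: [0.521, -0.0027, 0.2051]
eef_rot: [-3.142, 0.001, 0.081]
force: [0.4, -0.4, 0.7]
grip_width: 0.0262
grip_force: 0.0
```

Request:
move_arm(
  increments=[
    [0.28,0.35,-0.41,0,0,0,0],
    [0.28,0.35,-0.41,0,0,0,0],
    [0.28,0.356,-0.422,0,0,0,0],
    [0.28,0,0,0.2,0,0,0],
    [0.28,0,0,0.2,0,0,0],
    [0.28,0,0,0,0,0,0],
  ],
)

```text
time_s: 3.6
ee_pos: [0.5674, 0.0616, 0.1838]
eef_rot: [3.142, 0.003, 0.079]
force: [-0.0, -0.0, -0.2]
grip_width: 0.0262
grip_force: 0.0
```

```bash
python3 - <<'E'
from h import *
t=ctrl.camera("top"); s=ctrl.camera("side"); o=ctrl.get_obs(); print(o["ee_pos"],o["force"])
R=cv2.Rodrigues(np.array([0,0,.08]))[0]
ims=[]
for c,(r,q) in((t,(200,245)),(s,(180,311))):
    im=cv2.resize(c["color"][r-40:r+40,q-40:q+40],(400,400),interpolation=3)
    for p in(o["ee_pos"],(.5687,.0634,.162)):
        u=(proj(c,p)-[r-40,q-40]+.5)*5; cv2.drawMarker(im,(int(u[1]),int(u[0])),(0,255,0) if p is o["ee_pos"] else (0,0,255),0,10)
    ims.append(im)
cv2.imwrite("pics/p1.png",np.hstack(ims))
E
```

```text
[0.56815943 0.06186439 0.18549016] [-0.12086553  0.32906892 -0.36978605]
```

View pics/p1.png

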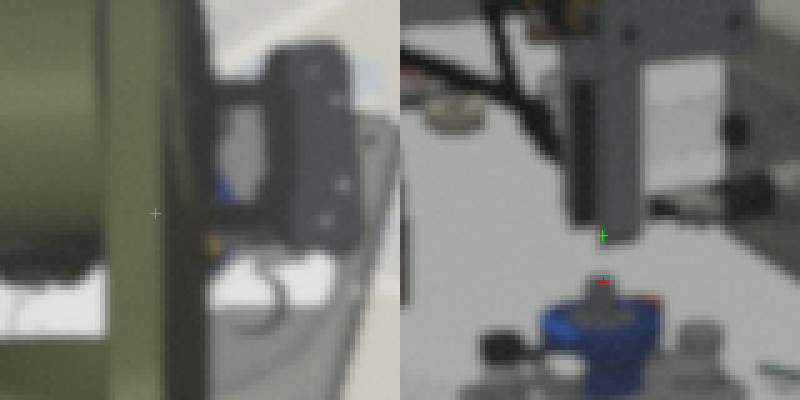

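Request:
move_arm(
  increments=[
    [0.28,0.01,-0.03,0.23,0,0,0],
    [0.28,0,0,0.23,0,0,0],
    [0.28,0,0,0.23,0,0,0],
    [0.28,0,0,0,0,0,0],
    [0.28,0,0,0,0,0,0],
  ],
)

```text
time_s: 4.2
ee_pos: [0.5689, 0.0644, 0.1506]
eef_rot: [-3.142, 0.001, 0.08]
force: [0.4, -0.5, 0.6]
grip_width: 0.026
grip_force: 0.0
```

Request:
move_arm(
  increments=[
    [0.28,0,0,0.04,0,0,0],
    [0.28,0,0,0.04,0,0,0],
    [0.28,0,0,0.04,0,0,0],
    [0.28,0,0,0.04,0,0,0],
    [0.28,0,0,0,0,0,0],
  ],
)

```text
time_s: 4.7
ee_pos: [0.569, 0.0644, 0.143]
eef_rot: [-3.142, -0.0, 0.08]
force: [0.4, 0.0, 1.1]
grip_width: 0.0265
grip_force: 0.7
```

Request:
move_arm(
  increments=[
    [0.28,0,0,0.04,0,0,0],
    [0.28,0,0,0.04,0,0,0],
    [0.28,0,0,0,0,0,0],
  ],
)

```text
time_s: 5.0
ee_pos: [0.569, 0.0644, 0.139]
eef_rot: [-3.142, -0.0, 0.08]
force: [-0.1, 0.3, 1.8]
grip_width: 0.0263
grip_force: 1.0
```

Request:
move_arm(
  increments=[
    [0.28,0,0,0.04,0,0,0],
    [0.28,0,0,0.02,0,0,0],
    [0.28,0,0,0,0,0,0],
  ],
)

```text
time_s: 5.3
ee_pos: [0.569, 0.0644, 0.136]
eef_rot: [-3.142, -0.0, 0.08]
force: [-1.1, -0.3, 4.2]
grip_width: 0.0265
grip_force: 1.6
```

Request:
move_arm(
  increments=[
    [0.28,0,0,0.02,0,0,0],
    [0.28,0,0,0.02,0,0,0],
    [0.28,0,0,0,0,0,0],
  ],
)

```text
time_s: 5.6
ee_pos: [0.5691, 0.0644, 0.1346]
eef_rot: [3.142, -0.001, 0.08]
force: [-2.8, 0.4, 8.9]
grip_width: 0.0259
grip_force: 4.5
```

Request:
move_arm(
  increments=[
    [0.28,0,0,0.02,0,0,0],
    [0.28,0,0,0,0,0,0],
  ],
)

```text
time_s: 5.8
ee_pos: [0.5692, 0.0644, 0.1345]
eef_rot: [3.142, -0.001, 0.08]
force: [-7.1, -1.0, 17.8]
grip_width: 0.0258
grip_force: 8.8
```

Request:
move_arm(
  increments=[
    [0.28,0,0,0.02,0,0,0],
    [0.28,0,0,0,0,0,0],
  ],
)

```text
time_s: 6.0
ee_pos: [0.5693, 0.0644, 0.1344]
eef_rot: [3.141, -0.002, 0.08]
force: [-10.4, 0.2, 26.9]
grip_width: 0.0261
grip_force: 13.0
```

Request:
move_arm(
  increments=[
    [0.28,0,0,-0.08,0,0,0],
    [0.28,0,0,-0.4,0,0,0],
    [0.28,0,0,-0.5,0,0,0],
    [0.5,0,0,-0.4,0,0,0],
    [0.5,-0.4,0.5,0,0,0,0],
    [0.5,-0.4,0.6,0,0,0,0],
    [0.5,-0.4,0.6,0,0,0,0],
    [0.5,-0.3,0.6,0,0,0,0],
    [0.5,-0.2,0.6,0,0,0,0],
    [0.5,-0.2,0.6,0,0,0,0],
  ],
)

```text
time_s: 7.0
ee_pos: [0.4875, -0.1188, 0.2008]
eef_rot: [-3.142, 0.0, 0.08]
force: [0.6, 0.6, -0.0]
grip_width: 0.0469
grip_force: 0.0
```

```bash
cat > look.py <<'E'
from h import *
import sys
np.set_printoptions(precision=4,suppress=True)
t=ctrl.camera("top"); s=ctrl.camera("side"); o=ctrl.get_obs(); print(o["ee_pos"],o["eef_rot"],o["force"])
ims=[]
for c,(r,q),h in((t,(205,237),25),(s,(210,311),25)):
    im=cv2.resize(c["color"][r-h:r+h,q-h:q+h],(400,400),interpolation=2)
    for i in range(0,2*h,5):
        cv2.putText(im,str(q-h+i),(i*400//(2*h),10),0,.35,(0,0,255)); cv2.putText(im,str(r-h+i),(0,i*400//(2*h)+10),0,.35,(255,0,255))
    ims.append(im)
cv2.imwrite(sys.argv[1],np.hstack(ims))
for z in(.134,.164): print(z,proj(t,(.569,.0644,z)),proj(s,(.569,.0644,z)))
E
python3 look.py pics/p2.png
```

```text
[ 0.4874 -0.1202  0.2006] [3.1414 0.0006 0.0768] [ 0.4426  0.1578 -0.5885]
0.134 [204.3166 238.7765] [207.296 311.258]
0.164 [202.8475 236.2097] [195.1218 311.0744]
```

View pics/p2.png

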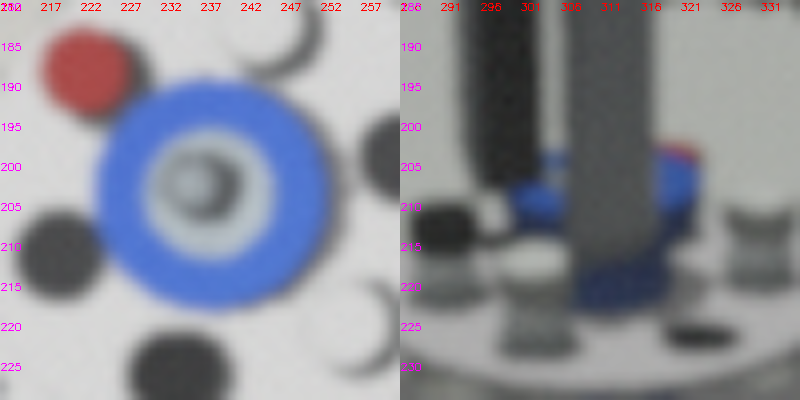

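Request:
move_arm(
  increments=[
    [0.4,-0.17,0.43,0.2,0,0,0],
    [0.4,-0.17,0.43,0.2,0,0,0],
    [0.4,-0.18,0.43,0.2,0,0,0],
    [0.4,-0.18,0.43,0.2,0,0,0],
    [0.4,-0.18,0.43,0.2,0,0,0],
    [0.4,-0.18,0.43,0.2,0,0,0],
    [0.4,-0.18,0.43,0.2,0,0,0],
    [0.4,-0.18,0.43,0.2,0,0,0],
    [0.4,-0.17,0.43,0.2,0,0,0],
    [0.4,-0.17,0.42,0.2,0,0,0],
    [0.4,0,0,0,0,0,0],
    [0.4,0,0,0,0,0,0],
  ],
)

```text
time_s: 8.3
ee_pos: [0.4177, -0.3379, 0.1007]
eef_rot: [-3.141, 0.0, 0.079]
force: [0.2, 0.2, 0.5]
grip_width: 0.0374
grip_force: 0.0
```

```bash
python3 - <<'E'
from h import *
t=ctrl.camera("top"); s=ctrl.camera("side"); o=ctrl.get_obs(); print(o["ee_pos"],o["eef_rot"],o["force"])
A=cv2.resize(s["color"][185:235,286:336],(400,400),interpolation=2)
for i in range(0,50,5):
    cv2.putText(A,str(286+i),(i*8,10),0,.35,(0,0,255)); cv2.putText(A,str(185+i),(0,i*8+10),0,.35,(255,0,255))
B=cv2.resize(s["color"][330:410,270:350],(400,400),interpolation=3)
u=(proj(s,o["ee_pos"])-[330,270]+.5)*5; cv2.drawMarker(B,(int(u[1]),int(u[0])),(0,255,0),0,10)
cv2.imwrite("pics/p3.png",np.hstack([A,B]))
E
```

```text
[ 0.41810825 -0.33760818  0.10126915] [ 3.14150958e+00 -2.70715214e-04  8.05623123e-02] [ 0.86464266 -0.06381702  0.17376921]
```

View pics/p3.png

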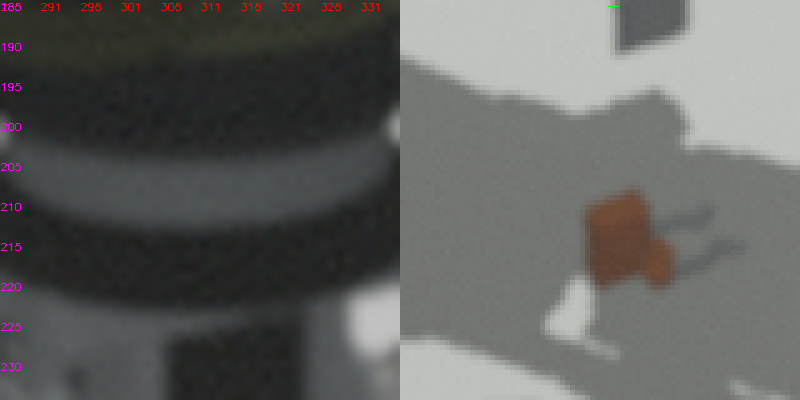

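Request:
move_arm(
  increments=[
    [0.4,-0.015,0.06,0.3,0,0,0],
    [0.4,0,0,0.35,0,0,0],
    [0.4,0,0,0.35,0,0,0],
    [0.4,0,0,0.35,0,0,0],
    [0.4,0,0,0.3,0,0,0],
    [0.4,0,0,0.2,0,0,0],
    [0.4,0,0,0.09,0,0,0],
    [0.4,0,0,0,0,0,0],
    [0.4,0,0,0,0,0,0],
  ],
)

```text
time_s: 9.3
ee_pos: [0.4174, -0.3416, 0.0046]
eef_rot: [3.141, -0.001, 0.08]
force: [0.1, -0.4, -0.4]
grip_width: 0.0375
grip_force: 0.0
```

Request:
move_arm(
  increments=[
    [0.2,0,0,0,0,0,0],
    [0.05,0,0,0,0,0,0],
    [0.05,0,0,0,0,0,0],
    [0.05,0,0,0,0,0,0],
    [0.05,0,0,0,0,0,0],
    [0.05,0,0,0,0,0,0],
  ],
  force=25,
)

```text
time_s: 9.9
ee_pos: [0.4172, -0.3416, 0.0042]
eef_rot: [3.141, -0.0, 0.08]
force: [0.1, 1.3, 5.2]
grip_width: 0.0201
grip_force: 25.0
```

```bash
python3 - <<'E'
from h import *
t=ctrl.camera("top"); s=ctrl.camera("side"); o=ctrl.get_obs(); print(o["ee_pos"],o["eef_rot"],o["force"],o["grip_width"])
B=cv2.resize(s["color"][345:405,280:360],(800,600),interpolation=3)
for x in(0,.039,.026):
  u=(proj(s,o["ee_pos"]+[x,0.003*x/.039,-.0035])-[345,280]+.5)*10; cv2.drawMarker(B,(int(u[1]),int(u[0])),(0,255,0),0,10)
cv2.imwrite("pics/p4.png",B)
E
```

```text
[ 0.417239   -0.34160091  0.00423411] [ 3.14120050e+00 -3.48742227e-04  7.98880283e-02] [0.05249655 0.42758695 6.04892673] 0.020307458266996255
```

View pics/p4.png

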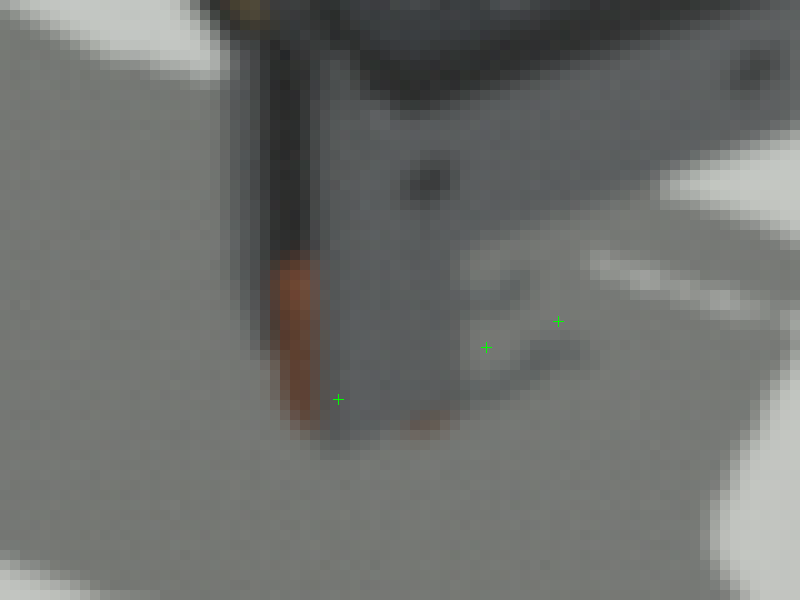

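Request:
move_arm(
  increments=[
    [0.35,0,0,0,0,0,0],
    [0.35,0,0,0,0,0,0],
    [0.35,-0.03,0,-0.02,0,0,0],
    [0.35,-0.03,0,-0.01,0,0,0],
    [0.35,0,0,0,0,0,0],
    [0.15,0,0,0,0,0,0],
    [0.05,0,0,0,0,0,0],
    [0.05,0,0,0,0,0,0],
    [0.05,0,0,0,0,0,0],
    [0.05,0,0,0,0,0,0],
    [0.05,0,0,0,0,0,0],
  ],
  force=25,
)

```text
time_s: 11.1
ee_pos: [0.4142, -0.3419, 0.0056]
eef_rot: [3.141, -0.0, 0.08]
force: [0.1, -1.4, 3.4]
grip_width: 0.0107
grip_force: 27.9
```

Request:
move_arm(
  increments=[
    [0.05,0,0,-0.1,0,0,0],
    [0.05,0,0,-0.4,0,0,0],
    [0.05,0,0,-0.5,0,0,0],
    [0.05,0,0,-0.6,0,0,0],
    [0.05,0,0,-0.6,0,0,0],
    [0.05,0,0,-0.6,0,0,0],
    [0.05,0,0,-0.5,0,0,0],
    [0.05,0,0,-0.2,0,0,0],
    [0.05,0.2,-0.4,0,0,0,0],
    [0.05,0.2,-0.6,0,0,0,0],
    [0.05,0.2,-0.6,0,0,0,0],
    [0.05,0.2,-0.6,0,0,0,0],
    [0.05,0.2,-0.6,0,0,0,0],
    [0.05,0.2,-0.6,0,0,0,0],
    [0.05,0.2,-0.6,0,0,0,0],
    [0.05,0.2,-0.6,0,0,0,0],
    [0.05,0.2,-0.6,0,0,0,0],
    [0.05,0.2,-0.6,0,0,0,0],
    [0.05,0.2,-0.6,0,0,0,0],
    [0.05,0,0,0,0,0,0],
  ],
  force=40,
)

```text
time_s: 13.1
ee_pos: [0.4982, -0.0112, 0.1796]
eef_rot: [-3.141, 0.001, 0.083]
force: [0.5, -0.7, -0.2]
grip_width: 0.0104
grip_force: 42.8
```

Request:
move_arm(
  increments=[
    [0.05,0.08,-0.47,0,0,0,0],
    [0.05,0.08,-0.47,0,0,0,0],
    [0.05,0.09,-0.46,0,0,0,0],
    [0.05,0,0,0.3,0,0,0],
    [0.05,0,0,0.3,0,0,0],
    [0.05,0,0,0,0,0,0],
    [0.05,0,0,0,0,0,0],
  ],
)

```text
time_s: 13.8
ee_pos: [0.505, 0.0563, 0.1504]
eef_rot: [3.142, 0.001, 0.079]
force: [-0.5, -0.5, -0.3]
grip_width: 0.0107
grip_force: 42.8
```

```bash
python3 - <<'E'
from h import *
t=ctrl.camera("top"); s=ctrl.camera("side"); o=ctrl.get_obs(); print(o["ee_pos"],o["eef_rot"],o["force"],o["grip_width"])
ims=[]
for c,(r,q) in((t,(205,230)),(s,(205,300))):
    B=cv2.resize(c["color"][r-25:r+25,q-25:q+25],(400,400),interpolation=2)
    for i in range(0,50,5):
        cv2.putText(B,str(q-25+i),(i*8,10),0,.35,(0,0,255)); cv2.putText(B,str(r-25+i),(0,i*8+10),0,.35,(255,0,255))
    for p,col in((o["ee_pos"]+[.029+.013,.003,-.0036],(0,255,0)),((.569,.0644,.1344),(0,0,255)),((.569,.0644,.1644),(0,0,255))):
        u=(proj(c,p)-[r-25,q-25]+.5)*8; cv2.drawMarker(B,(int(u[1]),int(u[0])),col,0,10)
    ims.append(B)
cv2.imwrite("pics/p5.png",np.hstack(ims))
E
```

```text
[0.50534699 0.05645823 0.15106826] [ 3.14154422e+00 -7.39687228e-04  7.93651611e-02] [ 0.02609769  0.29944208 -1.29075397] 0.010737645242031897
```

View pics/p5.png

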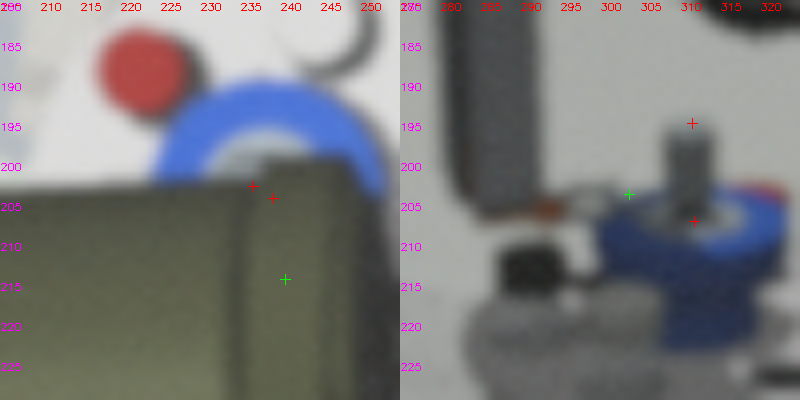

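Request:
move_arm(
  increments=[
    [0.05,0,-0.07,0.05,0,0,0],
    [0.05,0,0,0.05,0,0,0],
    [0.05,0,0,0.05,0,0,0],
    [0.05,0,0,0.05,0,0,0],
    [0.05,0,0,0,0,0,0],
    [0.05,0,0,0,0,0,0],
    [0.05,0,0,0,0,0,0],
  ],
)

```text
time_s: 14.6
ee_pos: [0.5049, 0.0603, 0.1405]
eef_rot: [-3.142, -0.0, 0.08]
force: [-0.4, 0.4, 0.1]
grip_width: 0.0111
grip_force: 42.8
```

```bash
python3 - <<'E'
from h import *
for i in range(3):
    s=ctrl.camera("side"); o=ctrl.get_obs(); print(o["ee_pos"],o["eef_rot"],o["force"])
E
```

```text
[0.50486134 0.06027079 0.14053142] [ 3.14156314e+00 -1.58026426e-04  7.98067860e-02] [-0.63994842 -0.36368844 -0.29927504]
[0.5048636  0.06026923 0.14053602] [-3.14158723e+00 -1.47574558e-04  7.97634895e-02] [-0.94961403  0.27087719 -0.26945515]
[0.50483969 0.06027871 0.14052482] [-3.14157597e+00 -1.29449686e-04  7.97677062e-02] [-0.47399487  0.39158785 -0.10230935]
```

Request:
move_arm(
  increments=[
    [0.05,0.08,0,0,0,0,0],
    [0.05,0.08,0,0,0,0,0],
    [0.05,0.08,0,0,0,0,0],
    [0.05,0.08,0,0,0,0,0],
    [0.05,0,0,0,0,0,0],
  ],
)

```text
time_s: 15.25
ee_pos: [0.5212, 0.0616, 0.1403]
eef_rot: [-3.142, -0.0, 0.08]
force: [-0.0, -0.2, -0.0]
grip_width: 0.0108
grip_force: 42.8
```

Request:
move_arm(
  increments=[
    [0.05,0.04,0,0,0,0,0],
    [0.05,0.04,0,0,0,0,0],
    [0.05,0,0,0,0,0,0],
  ],
)

```text
time_s: 15.55
ee_pos: [0.5249, 0.0619, 0.1405]
eef_rot: [-3.142, -0.0, 0.08]
force: [-0.2, 0.2, 0.0]
grip_width: 0.0108
grip_force: 42.8
```

Request:
move_arm(
  increments=[
    [0.05,0.04,0,0,0,0,0],
    [0.05,0,0,0,0,0,0],
  ],
)

```text
time_s: 15.75
ee_pos: [0.5267, 0.0623, 0.1404]
eef_rot: [-3.141, 0.0, 0.08]
force: [-1.1, 2.3, 0.5]
grip_width: 0.0108
grip_force: 42.9
```

Request:
move_arm(
  increments=[
    [0.05,0,-0.03,0,0,0,0],
    [0.05,0,0,0,0,0,0],
  ],
)

```text
time_s: 15.95
ee_pos: [0.5267, 0.0636, 0.1405]
eef_rot: [3.141, -0.0, 0.08]
force: [0.5, -0.1, -0.4]
grip_width: 0.0105
grip_force: 42.8
```

Request:
move_arm(
  increments=[
    [0.05,0.03,0,0,0,0,0],
    [0.05,0,0,0,0,0,0],
  ],
)

```text
time_s: 16.15
ee_pos: [0.5281, 0.0638, 0.1404]
eef_rot: [-3.141, 0.0, 0.08]
force: [-1.4, 1.2, 0.1]
grip_width: 0.0106
grip_force: 42.9
```

Still touching on the +y side; shift another 1 mm and advance.

Request:
move_arm(
  increments=[
    [0.05,0,-0.02,0,0,0,0],
    [0.05,0.03,0,0,0,0,0],
    [0.05,0,0,0,0,0,0],
  ],
)

```text
time_s: 16.45
ee_pos: [0.5292, 0.0646, 0.1402]
eef_rot: [3.141, 0.001, 0.08]
force: [-4.0, -0.6, -0.9]
grip_width: 0.0106
grip_force: 42.9
```

Request:
move_arm(
  increments=[
    [0.05,0.03,0,0,0,0,0],
    [0.05,0,0,0,0,0,0],
  ],
)

```text
time_s: 16.65
ee_pos: [0.5307, 0.0648, 0.1402]
eef_rot: [3.142, 0.001, 0.08]
force: [-4.0, 0.2, -0.5]
grip_width: 0.0105
grip_force: 42.7
```

Request:
move_arm(
  increments=[
    [0.05,0.03,0,0,0,0,0],
    [0.05,0,0,0,0,0,0],
  ],
)

```text
time_s: 16.85
ee_pos: [0.5328, 0.065, 0.1404]
eef_rot: [3.142, -0.001, 0.08]
force: [2.5, -0.2, -3.4]
grip_width: 0.0111
grip_force: 42.6
```

Request:
move_arm(
  increments=[
    [0.05,0.03,0,0,0,0,0],
    [0.05,0,0,0,0,0,0],
  ],
)

```text
time_s: 17.05
ee_pos: [0.535, 0.0651, 0.1409]
eef_rot: [3.141, -0.002, 0.08]
force: [4.2, -0.9, -1.6]
grip_width: 0.0106
grip_force: 42.7
```

Request:
move_arm(
  increments=[
    [0.05,0.03,0,0,0,0,0],
    [0.05,0,0,0,0,0,0],
  ],
)

```text
time_s: 17.25
ee_pos: [0.5362, 0.0653, 0.1408]
eef_rot: [3.142, -0.002, 0.08]
force: [6.1, 0.4, -2.2]
grip_width: 0.0107
grip_force: 42.5
```

Request:
move_arm(
  increments=[
    [0.05,0.03,0,0,0,0,0],
    [0.05,0,0,0,0,0,0],
  ],
)

```text
time_s: 17.45
ee_pos: [0.5373, 0.0653, 0.1405]
eef_rot: [3.142, -0.0, 0.08]
force: [3.4, -0.5, -0.2]
grip_width: 0.0106
grip_force: 42.6
```

Request:
move_arm(
  increments=[
    [0.05,0.03,0,0,0,0,0],
    [0.05,0,0,0,0,0,0],
  ],
)

```text
time_s: 17.65
ee_pos: [0.5383, 0.0656, 0.1403]
eef_rot: [-3.141, 0.001, 0.08]
force: [-0.0, -1.0, -0.9]
grip_width: 0.0108
grip_force: 42.6
```

Request:
move_arm(
  increments=[
    [0.05,0.03,0,0,0,0,0],
    [0.05,0,0,0,0,0,0],
  ],
)

```text
time_s: 17.85
ee_pos: [0.5399, 0.0657, 0.1403]
eef_rot: [-3.141, 0.001, 0.08]
force: [-0.6, 0.0, -0.3]
grip_width: 0.0108
grip_force: 42.7
```

Request:
move_arm(
  increments=[
    [0.05,0.02,0,0,0,0,0],
    [0.05,0,0,0,0,0,0],
  ],
)

```text
time_s: 18.05
ee_pos: [0.5405, 0.0657, 0.1402]
eef_rot: [-3.142, 0.002, 0.08]
force: [-5.2, 0.3, 1.7]
grip_width: 0.0107
grip_force: 42.7
```

Request:
move_arm(
  increments=[
    [0.05,0.02,0,0,0,0,0],
    [0.05,0,0,0,0,0,0],
  ],
)

```text
time_s: 18.25
ee_pos: [0.5409, 0.0658, 0.1401]
eef_rot: [-3.142, 0.003, 0.08]
force: [-9.6, -0.4, 3.6]
grip_width: 0.0109
grip_force: 42.7
```

Request:
move_arm(
  increments=[
    [0.05,0.02,0,0,0,0,0],
    [0.05,0,0,0,0,0,0],
  ],
)

```text
time_s: 18.45
ee_pos: [0.5412, 0.0658, 0.1401]
eef_rot: [-3.142, 0.005, 0.08]
force: [-15.4, -2.0, 6.6]
grip_width: 0.0108
grip_force: 42.7
```

Request:
move_arm(
  increments=[
    [0.05,-0.03,0,0,0,0,0],
    [0.05,-0.01,0,0,0,0,0],
  ],
)

```text
time_s: 18.65
ee_pos: [0.5404, 0.0657, 0.1403]
eef_rot: [-3.142, 0.001, 0.08]
force: [-4.7, -0.8, 0.6]
grip_width: 0.0106
grip_force: 42.7
```

Request:
move_arm(
  increments=[
    [0.15,0,0,0,0,0,0],
    [0.3,0,0,0,0,0,0],
    [0.3,0,0,0,0,0,0],
    [0.3,0,0,0,0,0,0],
    [0.3,0,0,-0.1,0,0,0],
    [0.3,0,0,-0.3,0,0,0],
    [0.3,0,0,-0.5,0,0,0],
    [0.3,0,0,-0.5,0,0,0],
    [0.3,0,0,-0.5,0,0,0],
    [0.3,-0.4,0.4,0,0,0,0],
    [0.3,-0.5,0.6,0,0,0,0],
    [0.3,-0.5,0.6,0,0,0,0],
    [0.3,-0.5,0.6,0,0,0,0],
    [0.3,-0.3,0.6,0,0,0,0],
    [0.3,-0.3,0.6,0,0,0,0],
    [0.3,-0.3,0.6,0,0,0,0],
    [0.3,-0.3,0.6,0,0,0,0],
    [0.3,-0.3,0.6,0,0,0,0],
    [0.3,0,0.3,0,0,0,0],
    [0.3,0,0,0,0,0,0],
  ],
)

```text
time_s: 20.65
ee_pos: [0.3936, -0.2232, 0.2356]
eef_rot: [3.141, -0.0, 0.077]
force: [0.4, -0.5, 0.1]
grip_width: 0.0279
grip_force: 0.0
```

```bash
python3 look.py pics/p6.png
```

```text
[ 0.3938 -0.2214  0.2354] [-3.1412  0.0001  0.0797] [ 0.7101  0.8375 -0.3876]
0.134 [204.3166 238.7765] [207.296 311.258]
0.164 [202.8475 236.2097] [195.1218 311.0744]
```

View pics/p6.png

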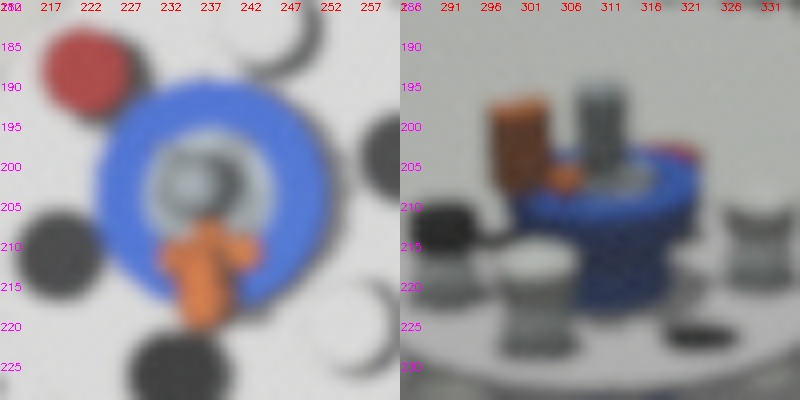

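The top view shows the clip home: its root meets the spindle at about (col 237, row 207) and the handle is central. The side view shows it lying level on the hub with the spindle standing clear above, and the gripper is away from everything.

```bash
python3 -c "
from station import ctrl
print(ctrl.hand_in())"
```

```text
the job is handed in; nothing more can be done
None
```

I pressed the carousel down to its seat (peak 27 N on the hub) and pushed the orange clip in until it snapped home round the spindle (about 15 N at the stop). I then let go of the clip and handed the job in at about 21 s, without going near the tape roll, loose vial or marker; no verdict came back.

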